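# Load the drilling tray and slide it into its dock

## Robot

A 6-joint arm with a two-finger parallel gripper is mounted at the origin on the work surface. World frame = base frame: x ahead of the robot, y to its left, z up, the work surface at z = 0. Lengths are in mm, angles in rad, forces in N, time in s.
With the tool pointing down it reaches from about 275 to 750 mm from the base axis. Payload 10.2 kg.
Tool frame: the origin (TCP) lies midway between the tips of the shut fingers; the grasp point (between the pads) lies 19 mm behind it; z points along the fingers, y is the line along which they close (so a half turn about z gives the same grasp; the last joint's range is limited). The gripper opens to 85 mm and grips with 20 to 120 N. Pads are 22 mm wide; open, the fingers measure 114 mm over their backs; the gripper's body (76 mm by 85 mm) begins 54 mm behind the grasp point. The pads swing forward as they close: fully open they stand 13 mm farther back than shut.
Start: joints at [0.899, 0.313, 1.498, -0, 1.331, -0.223], TCP at [227.802, 473.009, 231.294] pointing down, gripper open.
Joint ranges: [-2.94, 2.94], [-0.97, 2.17], [0.19, 2.56], [-1.23, 4.37], [0.02, 3.11], [-2.88, 2.88]. Speed limits (rad/s): [2.39, 2.39, 3.01, 3.14, 3.14, 3.14].

## Interface

Orientations are given as a unit quaternion [w, x, y, z].
In Python, from rig import ctrl gives the robot as it stands.
- The arm moves only by the tool arm_command, never from a script. Its argument "increments" is a list of rows, each an object with "dr": the turn, a rotation vector about the tool's x, y, z in units of pi/4 rad (1.0 is pi/4 rad), a list of three; "offset": the shift along the tool's x, y, z in units of 120 mm (1.0 is 120 mm), a list of three; "hand": the opening, from -1 (shut) to 1 (fully open). A call has 1 to 8 rows; each row shifts and turns the commanded pose from where the row before left it, along the tool's axes as they then stand; what a row does not reach is not made up. A row lasts 1/10 s, in which the tool goes at most 50 mm and 8.59 degrees, less where a joint would pass 70% of its speed; a pose out of reach is approached as far as the arm can. A call with a number of a shift or a turn outside -1 to 1 is refused whole. A call with a gripper value outside its range is refused whole. The fingers move at their own pace and stop on an object; "grip_force" is the grip in N (left out, the last holds). Time passes only in rows, so rows that do not move let the fingers close. It gives the time, the measured TCP pose, the force, the opening and the grip force at its end, in the units of the state.
- ctrl.sense(): the state, without advancing time (a new reading comes with each control period).
- ctrl.capture(name): name is "scene" or "top" or "wrist"; returns the picture (420x560x3 uint8, red, green, blue); there is no depth.
- ctrl.camera_info(name): a dict with "K" (3x3 intrinsics, pixels), "R" (3x3) and "t" (3): a world point X has camera coordinates R X + t. Camera axes: x right, y down, z forward; pixel columns grow to the right and rows downward; lengths in mm; the calibration is good to about 2 mm. A picture is of the moment at which its call begins: read the wrist's pose just before it. camera_info takes no time and is no camera call; for the wrist camera it gives the pose at the moment of the call.
- ctrl.finish_job(): hands the job in; it is judged then, once.
The state is a dict: "time_s": time; "joints": joint angles; "dq": joint speeds; "tau": joint torques, N m; "eef_pos": TCP position; "ee_rot": TCP orientation; "force": force on the tool from outside, world axes, zero at the start; "wrist_torque": the same for the moment, N m; "grip_width": opening from 0.0 (shut) to 1.0 (fully open); "grip_force": force on a finger pad.
Only numpy, scipy, OpenCV 4.12 (cv2) and the standard library are available. Lean on these libraries where they do the work, as an engineer would, in place of code of your own. Each camera call takes 0.05 s, during which the arm holds its last target. There are 200 camera calls.

## Task

Stand the drill chuck upright in the empty compartment of the grey tray, the one next to the orange grip. Then slide the loaded tray along the bench by its orange grip, nose first between the yellow guides and under the clear guard, fully home against the dock's back stop, without tipping or spilling its load, and let go. Leave the board offcut, the oil bottle and the spanner where they are.

Things in the scene. Friction and masses are not known exactly. Their poses are not given: they have to be found in the camera images.
- tray: Loose open grey metal tray (0.3 kg empty; slide it, do not lift it loaded) flat on the bench: 160 long (x) x 110 wide (y) x 30 mm high, walls and floor 4 mm. Origin under its centre at bench height; +x end = nose, goes into the dock first. A divider at x = 0 makes two compartments: -x (grip side) empty, +x (nose side) with the V-block.
- tray_nose (a point): Tip of the tray's nose, middle of its top edge: 80 mm ahead (+x) of the tray's origin, 30 mm above the bench; axes as the tray's. Along each long side of the tray a steel lip sticks out 9 mm (128 mm over both lips), 150 mm long, centred, 18 to 23 mm above the bench.
- tray_grip (a point): Grasp point on the orange grip, 115 mm behind the tray's origin, 22 mm above the bench, 35 mm out from the tray's wall; axes as the tray's. The grip is a bar on the tray's -x end, 60 mm long (x, 80 to 140 mm behind the origin), 20 mm wide (y), 12 to 32 mm above the bench. Pinch it across its width; held so, the tray can be dragged and turned flat on the bench.
- tray_bay (a point): Centre of the floor (4 mm above the bench) of the tray's empty compartment, 39 mm behind the tray's origin; axes as the tray's. Inside it is 74 mm (x) x 102 mm (y), walls rise 26 mm above this floor.
- dock: Blue tray dock fixed on the bench; origin at bench height, middle of its mouth, +x into the dock. Side walls 136 mm apart, 45 mm high; each has a slot between two rails (5 to 13 and 29 to 37 mm high; rails 119 mm apart across) that takes a lip of the tray, 4 mm to spare each side. No floor: the tray slides on the bench. Back stop 160 mm in.
- dock_guides (a point): Middle of the gap between the tips of the two yellow guides (40 mm high), at bench height, 45 mm in front of the dock's mouth; axes as the dock's. They are about 180 mm apart here and narrow to 136 mm at the mouth.
- dock_guard (a point): Middle of the yellow front edge of the clear flat guard, on its underside: 64 mm in front of the mouth, 152 mm above the bench; axes as the dock's. The guard (178 mm wide) covers the whole dock on 4 corner posts. An upright gripper hits it before the tray is home; a tool leaning back about 40 degrees from vertical (fingers pointing down and into the dock) passes under it.
- dock_home (a point): Where the tray's origin is when the tray is fully home: at bench height, 80 mm into the dock from its mouth, on its centre line; axes as the dock's. The tray's grip-side wall is then flush with the mouth and its nose against the rigid back stop. Sliding the loaded tray takes up to about 10 N.
- chuck: Loose dark steel drill chuck with bright rings, about 0.45 kg, standing upright on the bench, 86 mm tall; origin at the centre of its underside, z along its axis. Round body 46 mm in diameter from 6 to 66 mm above its underside, tapering to 22 mm at the top; foot 40 mm in diameter. Starts beyond the tray's grip end.
- vblock: Loose aluminium V-block, about 0.2 kg, 45 x 60 x 35 mm (x, y, z), lying in the nose-side compartment of the tray; origin at the centre of its underside. It rides along with the tray.
- offcut: Bystander: square offcut of grey-topped particle board, 70 x 70 x 19 mm, loose on the bench; origin at the centre of its underside. It and the chuck may have swapped places.
- oil: Bystander: green oil bottle with red cap, 60 mm in diameter, 150 mm tall, standing loose; origin at the centre of its underside.
- spanner: Bystander: steel spanner, 170 mm long, lying loose on the bench; origin at the centre of its underside.

How it is judged:
By the outcome, as a careful person would: the job done as asked, in the order asked, and still so for the second after the job is handed in, with the robot touching nothing.
It also fails if it takes over 61 s, if anything falls off the work surface, if the arm or the gripper's body presses on something with over 40 N, if the wrist force passes 120 N, or if a joint passes its speed limit or range.

## Working session

There is one attempt and no reset: what is moved stays moved. The work goes in short steps, Python scripts to look and compute and a tool call to move; the robot and the scene stay as the last step left them, time stands still between calls to the robot, and variables do not carry over. Pictures are saved under pics/ and viewed, at most 10 in all, crops included, and the job is handed in when it is done.

Besides the shell and the picture viewer there is one more tool, called after ">>>" as name(argument=value, ...), one argument or row to a line, values as JSON. arm_command: Moves the arm, as the interface text tells. Shifts and turns lie within -1 to 1; 1 stands for 120 mm of shift or pi/4 rad of turn. Its arguments: {"type":"object","properties":{"increments":{"type":"array"},"grip_force":{"type":"number"}},"required":["increments"]}

```bash
mkdir -p pics; ls
python3 - <<'E'
from rig import ctrl
import cv2,numpy as np
s=ctrl.sense();print({k:np.round(v,3).tolist() for k,v in s.items()})
for n in ("scene","top"):
    im=ctrl.capture(n);cv2.imwrite(f"pics/{n}0.png",im[:,:,::-1])
    c=ctrl.camera_info(n);print(n,np.round(c["K"],1).tolist(),np.round(c["R"],3).tolist(),np.round(c["t"],1).tolist())
E
```

```text
pics
{'time_s': 0.0, 'joints': [0.899, 0.313, 1.498, -0.0, 1.331, -0.223], 'dq': [0.003, 0.0, -0.0, -0.0, 0.001, 0.001], 'tau': [0.001, -41.226, -25.975, -0.0, 0.004, 0.0], 'eef_pos': [227.626, 472.799, 230.736], 'ee_rot': [-0.0, 0.223, 0.975, -0.001], 'force': [-0.024, -0.663, -0.232], 'wrist_torque': [0.029, 0.031, -0.057], 'grip_force': 0.0, 'grip_width': 1.001}
scene [[401.7, 0.0, 276.5], [0.0, 401.7, 209.9], [0.0, 0.0, 1.0]] [[0.838, 0.545, 0.007], [0.414, -0.629, -0.658], [-0.354, 0.554, -0.753]] [-470.9, -243.5, 1211.0]
top [[381.5, 0.0, 274.5], [0.0, 381.5, 217.7], [0.0, 0.0, 1.0]] [[0.012, -1.0, -0.021], [-0.995, -0.01, -0.102], [0.102, 0.023, -0.995]] [-70.5, 613.9, 1053.6]
```

View pics/scene0.png

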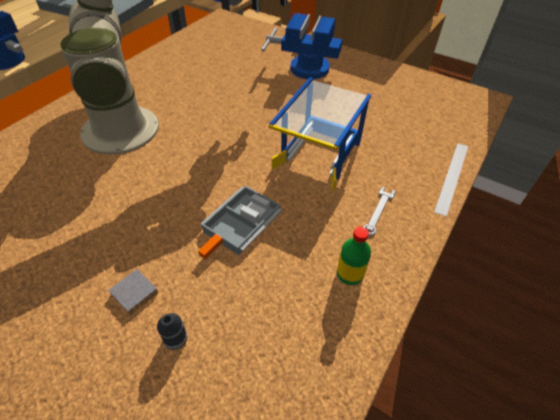

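View pics/top0.png

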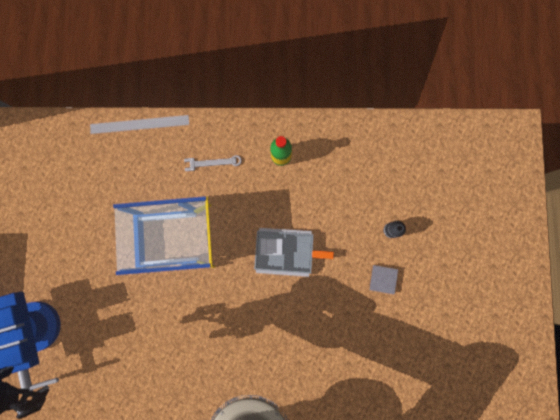

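The arm is hidden in the fixed views. In the scene picture the tray is at about (242,218) with its orange grip at (210,246), the chuck is at (172,330) and the offcut at (133,291). The dock mouth is near (305,165). In the top picture the tray is at (285,252), the chuck at (395,229), the offcut at (384,279) and the dock's yellow edge at u≈210. I'll enlarge crops to get corner pixels.

Run:
```python
import cv2
t=cv2.imread("pics/top0.png")[190:300,100:420];cv2.imwrite("pics/t1.png",cv2.resize(t,None,fx=2.5,fy=2.5,interpolation=cv2.INTER_CUBIC))
s=cv2.imread("pics/scene0.png")[75:355,110:390];cv2.imwrite("pics/s1.png",cv2.resize(s,None,fx=2,fy=2,interpolation=cv2.INTER_CUBIC))
```

```text
(no output)
```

View pics/t1.png

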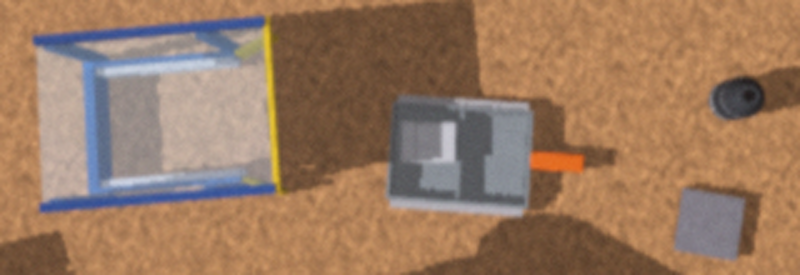

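View pics/s1.png

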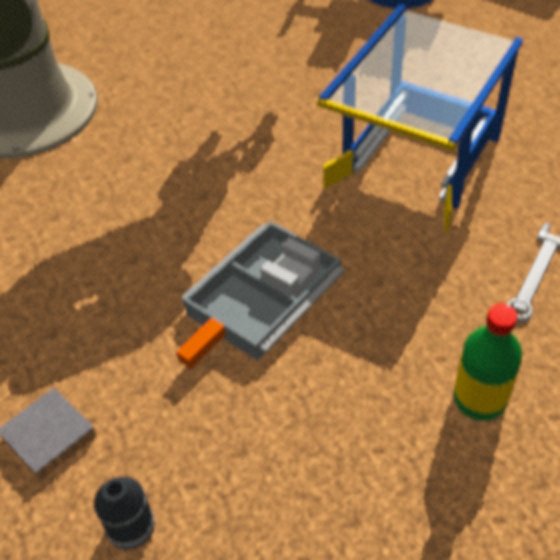

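Full-resolution pixels from the crops. Top crop: chuck cap (748,96), guard edge (266,17) to (279,191), grip end (583,163). Scene crop: chuck cap (121,490), guard edge (322,102) to (454,144), grip end (185,357). Next I'll triangulate these.

```bash
cat > h.py <<'E'
import numpy as np,cv2
from rig import ctrl
from scipy.spatial.transform import Rotation as Rn
def P(c): return np.array(c["K"])@np.c_[c["R"],c["t"]]
def tri(c1,p1,c2,p2):
    X=cv2.triangulatePoints(P(c1),P(c2),np.array(p1,float).reshape(2,1),np.array(p2,float).reshape(2,1));X=X[:3,0]/X[3,0]
    e=[np.linalg.norm(proj(c,X)-p) for c,p in((c1,p1),(c2,p2))];return X,e
def proj(c,X):
    q=P(c)@np.r_[X,1];return q[:2]/q[2]
def atz(c,p,z):
    R=np.array(c["R"]);d=R.T@np.linalg.solve(np.array(c["K"]),[p[0],p[1],1.]);o=-R.T@np.array(c["t"]);return o+d*(z-o[2])/d[2]
E
python3 - <<'E'
from h import *
T=ctrl.camera_info("top");S=ctrl.camera_info("scene")
t=lambda c,r:(100+c/2.5-.3,190+r/2.5-.3); s=lambda c,r:(110+c/2-.25,75+r/2-.25)
for n,a,b in [("chucktop",t(748,96),s(121,490)),("gripend",t(583,163),s(185,357)),("gripA",t(583,155),s(180,352)),("gripB",t(583,171),s(190,363)),("griproot",t(531,160),s(216,324)),
 ("trayNoseFar",t(400,99),s(341,265)),("trayNoseNear",t(390,200),s(271,224)),("trayGripFar",t(531,106),s(260,352)),("trayGripNear",t(525,207),s(185,298)),
 ("guardFar",t(266,17),s(454,144)),("guardNear",t(279,191),s(322,102)),("backFar",t(36,41),s(520,42)),("backNear",t(41,208),s(403,9))]:
    X,e=tri(T,a,S,b);print(n,X.round(1),np.round(e,1))
# colour blobs
for n,c in(("top",T),("scene",S)):
    im=cv2.imread(f"pics/{n}0.png");h=cv2.cvtColor(im,cv2.COLOR_BGR2HSV)
    for nm,lo,hi in(("orange",(5,215,150),(13,255,255)),("yellow",(22,160,120),(32,255,255))):
        m=cv2.inRange(h,lo,hi);k,l,st,ce=cv2.connectedComponentsWithStats(m)
        for i in range(1,k):
            if st[i,4]>12: print(n,nm,st[i].tolist(),ce[i].round(1),atz(c,ce[i],32).round(1))
E
```

```text
chucktop [ 587.4 -397.4   78.8] [1.3 1.7]
gripend [ 512.9 -228.2   26. ] [0.7 0.8]
gripA [ 517.4 -230.3   42.2] [1.5 1.7]
gripB [ 508.6 -226.5    8.3] [2.8 3.2]
griproot [ 513.8 -171.5   24.5] [0.2 0.2]
trayNoseFar [583.3 -20.6  26.4] [0.8 0.8]
trayNoseNear [469.9 -10.3  24.6] [1.2 1.2]
trayGripFar [ 575.5 -171.8   17.7] [0.1 0.2]
trayGripNear [ 461.8 -164.1   28.6] [0.1 0.1]
guardFar [654.3 107.3 158.9] [0.3 0.3]
guardNear [481.5  91.  155.8] [1.1 1.1]
backFar [629.2 342.6 156.3] [0.8 0.7]
backNear [460.4 328.1 156. ] [0.5 0.4]
top orange [314, 252, 6, 5, 15] [316.1 253.9] [ 513.8 -181.9   32. ]
top orange [320, 252, 13, 5, 40] [326.5 254.6] [ 512.3 -210.9   32. ]
top yellow [271, 154, 16, 11, 65] [277.7 160.4] [780.6 -71.1  32. ]
top yellow [206, 198, 7, 69, 166] [208.4 231.4] [573.7 123.3  32. ]
scene orange [186, 7, 23, 18, 208] [193.7  14.6] [-287.3  676.1   32. ]
scene orange [122, 16, 48, 44, 1005] [144.7  37.7] [-308.2  417.9   32. ]
scene orange [0, 67, 73, 64, 1896] [33.8 97.5] [-307.6  -61.9   32. ]
scene orange [199, 235, 22, 20, 140] [209.  245.1] [ 515.9 -204.8   32. ]
scene yellow [269, 125, 68, 23, 203] [301.6 135.7] [491.  239.6  32. ]
scene yellow [272, 151, 13, 13, 35] [276.3 156. ] [478.3 126.6  32. ]
scene yellow [332, 168, 4, 18, 36] [333.4 177.1] [645.6 139.3  32. ]
scene yellow [337, 256, 6, 17, 41] [339.6 264.9] [782.1 -92.2  32. ]
```

>>> arm_command(
  increments=[
    {"dr":[0,0,0.188],"offset":[0,0,-0.1],"hand":1},
    {"dr":[0,0,0.188],"offset":[0,0,-0.1],"hand":1},
    {"dr":[0,0,0.188],"offset":[0,0,-0.1],"hand":1},
    {"dr":[0,0,0.188],"offset":[0,0,-0.1],"hand":1},
    {"dr":[0,0,0.188],"offset":[0,0,-0.1],"hand":1},
    {"dr":[0,0,0.188],"offset":[0,0,-0.1],"hand":1},
    {"dr":[0,0,0.188],"offset":[0,0,-0.1],"hand":1},
    {"dr":[0,0,0.188],"offset":[0,0,-0.1],"hand":1},
  ],
)

```text
time_s: 0.9
eef_pos: [227.7, 472.9, 327.4]
ee_rot: [0.0, 0.73, 0.684, -0.0]
force: [0.2, 0.3, -0.2]
grip_width: 1.0
grip_force: 0.0
```

>>> arm_command(
  increments=[
    {"dr":[0,0,0],"offset":[-0.33,0.24,0],"hand":1},
    {"dr":[0,0,0],"offset":[-0.33,0.24,0],"hand":1},
    {"dr":[0,0,0],"offset":[-0.33,0.24,0],"hand":1},
    {"dr":[0,0,0],"offset":[-0.33,0.24,0],"hand":1},
    {"dr":[0,0,0],"offset":[-0.33,0.24,0],"hand":1},
    {"dr":[0,0,0],"offset":[-0.33,0.24,0],"hand":1},
    {"dr":[0,0,0],"offset":[-0.33,0.24,0],"hand":1},
    {"dr":[0,0,0],"offset":[-0.33,0.24,0],"hand":1},
  ],
)

```text
time_s: 1.7
eef_pos: [439.6, 141.2, 327.2]
ee_rot: [-0.0, 0.728, 0.686, -0.0]
force: [0.1, 0.5, 0.3]
grip_width: 0.997
grip_force: 0.0
```

```bash
cat > w.py <<'E'
import sys,json
from h import *
def shot(n):
    c=ctrl.camera_info("wrist");im=ctrl.capture("wrist");cv2.imwrite(f"pics/{n}.png",im[:,:,::-1])
    json.dump({k:np.array(v).tolist() for k,v in c.items()},open(f"pics/{n}.json","w"))
    R=np.array(c["R"]);print("cam pos",(-R.T@np.array(c["t"])).round(1),"R",R.round(3).tolist(),"f",np.array(c["K"])[0,0].round(1))
    print(ctrl.sense()["eef_pos"].__array__().round(1) if hasattr(ctrl.sense()["eef_pos"],'__array__') else ctrl.sense()["eef_pos"])
if __name__=="__main__": shot(sys.argv[1])
E
python3 w.py w1
```

```text
cam pos [444.1 219.7 470.8] R [[0.998, -0.059, 0.001], [-0.056, -0.951, 0.304], [-0.017, -0.304, -0.953]] f 347.4
[442.7 136.  326.5]
```

View pics/w1.png

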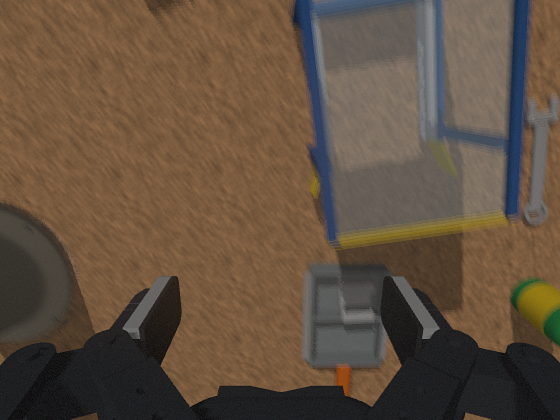

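The wrist view w1 shows the guard's yellow edge from (337,243) to (505,220). The tray rim spans (305,266) to (390,366) with the grip at (343,378). I'll move on for a second view closer to the tray.

>>> arm_command(
  increments=[
    {"dr":[0,0,0],"offset":[-0.25,0.29,0],"hand":1},
    {"dr":[0,0,0],"offset":[-0.25,0.29,0],"hand":1},
    {"dr":[0,0,0],"offset":[-0.25,0.29,0],"hand":1},
    {"dr":[0,0,0],"offset":[0,0,0],"hand":1},
    {"dr":[0,0,0],"offset":[0,0,0],"hand":1},
  ],
)

```text
time_s: 2.25
eef_pos: [538.0, 46.7, 326.5]
ee_rot: [-0.001, 0.728, 0.685, -0.0]
force: [0.2, 0.2, 0.1]
grip_width: 0.999
grip_force: 0.0
```

```bash
python3 w.py w2
```

```text
cam pos [542.7 125.1 470.1] R [[0.998, -0.06, -0.001], [-0.057, -0.951, 0.304], [-0.019, -0.304, -0.953]] f 347.4
[537.6  47.5 327. ]
```

View pics/w2.png

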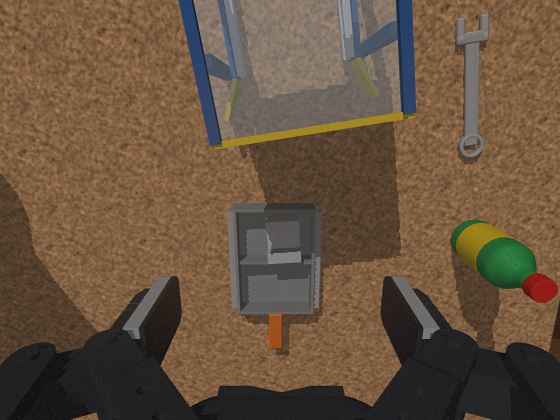

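w2 shows the guard edge from (222,146) to (404,118), the tray rim at about (236..316, 205..313) and the grip end at (276,348). The guides are seen through the guard near (228,120) and (375,95). I'll enlarge w2 and w1 side by side once for exact corners.

Run:
```python
import cv2,numpy as np
a=cv2.imread("pics/w2.png")[60:360,205:415];b=cv2.imread("pics/w1.png")[120:390,300:520]
f=lambda m:cv2.resize(m,None,fx=1.8 if m is b else 2,fy=1.8 if m is b else 2,interpolation=cv2.INTER_CUBIC)
A,B=f(a),f(b);o=np.zeros((600,800,3),np.uint8);o[:600,:420]=A;B=B[:,:380];o[:B.shape[0],420:420+B.shape[1]]=B
cv2.imwrite("pics/c1.png",o);print(A.shape,B.shape)
```

```text
(600, 420, 3) (486, 380, 3)
```

View pics/c1.png

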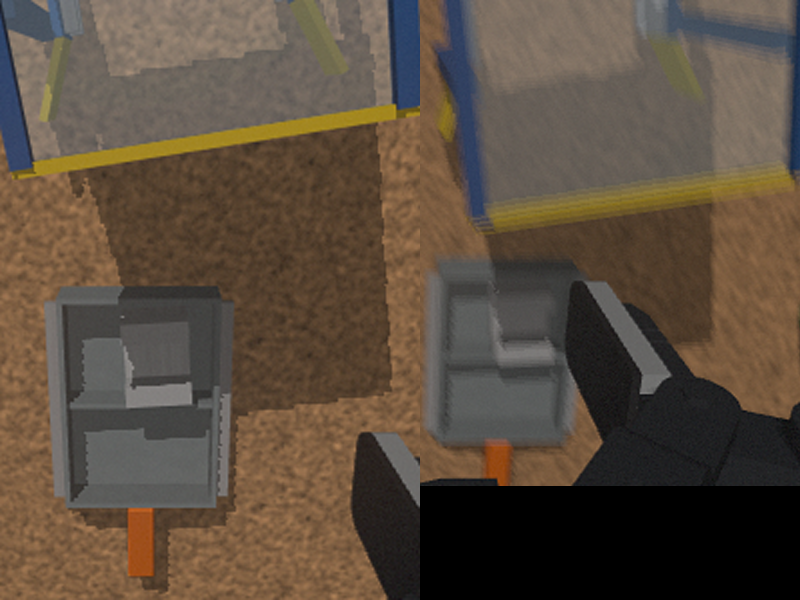

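In c1 (2x crop of w2) the tray rim corners are (58,289), (219,287), (216,508) and (67,508). The grip end is (130..153,577) and the guard's front edge runs from (18,178) to about (418,116). Next is a pose fit over all the views.

```bash
cat > fit.py <<'E'
from h import *
import json
from scipy.optimize import least_squares
T=ctrl.camera_info("top");S=ctrl.camera_info("scene");W=json.load(open("pics/w2.json"))
t=lambda c,r:(100+c/2.5-.3,190+r/2.5-.3); s=lambda c,r:(110+c/2-.25,75+r/2-.25); w=lambda c,r:(205+c/2-.25,60+r/2-.25)
def world(p,q):
    c,s_=np.cos(p[2]),np.sin(p[2]);return np.array([p[0]+c*q[0]-s_*q[1],p[1]+s_*q[0]+c*q[1],q[2]+p[3]])
def fit(name,obs,p0):
    f=lambda p:np.concatenate([(proj(c,world(p,q))-px)*wt for c,px,q,wt in obs])
    r=least_squares(f,p0,loss="soft_l1");print(name,r.x[:2].round(1),"yaw",np.degrees(r.x[2]).round(2),"dz",r.x[3].round(1),"\n",f(r.x).reshape(-1,2).round(1).tolist());return r.x
E
python3 - <<'E'
from fit import *
C=[(80,-55,30),(80,55,30),(-80,-55,30),(-80,55,30)]
w2=[w(219,287),w(58,289),w(216,508),w(67,508)]
sc=[s(341,265),s(271,224),s(260,352),s(185,298)]
obs=[(W,w2[i],C[i],1) for i in range(4)]+[(W,w(153,577),(-140,-10,32),1),(W,w(130,577),(-140,10,32),1)]
for i in range(4): print(atz(W,w2[i],30).round(1),end=' ')
fit("tray W",obs,[520,-90,1.5,0])
obs2=obs+[(S,sc[1],C[1],1),(S,sc[3],C[3],1),(T,t(583,163),(-140,0,32),1)]
fit("tray all",obs2,[520,-90,1.5,0])
G=[(-64,-89,152),(-64,89,152)]
ow=[(W,w(418,117),G[0],1),(W,w(18,178),G[1],1)]
ot=[(T,t(266,17),G[0],1),(T,t(279,191),G[1],1)]
os=[(S,s(454,144),G[0],1),(S,s(322,102),G[1],1)]
fit("dock W",ow,[560,162,1.66,0]);fit("dock all",ow+ot+os,[560,162,1.66,0])
# guide tips (inner/top) from w2
for p in [w(45,118),w(342,70),w(62,35),w(300,5)]: print(atz(W,p,40).round(1),atz(W,p,0).round(1))
print("chuck",[atz(T,t(748,96),86).round(1),atz(S,s(121,490),86).round(1)])
E
```

```text
[578.9  -5.1  30. ] [ 4.728e+02 -1.000e-01  3.000e+01] [ 571.6 -173.6   30. ] [ 462.5 -167.1   30. ] tray W [521.8 -80.5] yaw 86.93 dz 11.3 
 [[2.4, 1.2], [-2.6, 0.7], [1.1, -1.6], [-1.5, -1.3], [1.2, 0.0], [-0.9, 0.1]]
tray all [521.5 -88.8] yaw 86.72 dz 0.0 
 [[1.7, 5.0], [-0.8, 4.2], [0.1, -1.0], [-0.5, -0.9], [1.0, -0.4], [-0.8, -0.4], [0.2, -2.2], [-0.5, 0.1], [-0.0, -0.7]]
dock W [563.2 160.1] yaw 95.1 dz 4.3 
 [[0.0, 0.0], [-0.0, 0.0]]
dock all [562.8 160.5] yaw 95.17 dz 5.7 
 [[0.2, -0.4], [-0.7, -0.0], [1.0, -1.3], [0.1, -0.2], [0.3, 1.5], [-2.1, -0.3]]
[477.4 109.3  40. ] [471.3 107.9   0. ]
[654.1 126.   40. ] [664.5 126.1   0. ]
[492.2 154.9  40. ] [487.5 157.7   0. ]
[629.4 162.7  40. ] [637.4 166.2   0. ]
chuck [array([ 584.5, -397.6,   86. ]), array([ 593.4, -397.4,   86. ])]
```

Run:
```python
from fit import *
C=[(80,-55,0),(80,55,0),(-80,-55,30),(-80,55,30)]
w2=[w(219,287),w(58,289),w(216,508),w(67,508)]
obs=[(W,w2[i],C[i],1) for i in range(4)]+[(W,w(153,577),(-140,-10,32),1),(W,w(130,577),(-140,10,32),1)]
fit("tray W",obs,[520,-90,1.5,0])
fit("all",obs+[(S,s(271,224),(80,55,30),1),(S,s(185,298),(-80,55,30),1),(T,t(583,163),(-140,0,32),1)],[520,-90,1.5,0])
```

```text
tray W [520.9 -91.5] yaw 87.02 dz -1.9 
 [[-1.2, 0.1], [1.6, -0.4], [-0.1, -0.3], [-0.3, 0.1], [1.1, 0.2], [-0.5, 0.3]]
all [521.3 -90.8] yaw 86.73 dz -0.9 
 [[-0.5, -0.1], [2.1, -0.9], [-0.0, -0.3], [-0.4, -0.1], [0.9, 0.3], [-0.8, 0.3], [-0.3, -1.5], [-1.0, 0.8], [0.6, -0.7]]
```

>>> arm_command(
  increments=[
    {"dr":[0,0,0],"offset":[-0.41,0.02,0],"hand":1},
    {"dr":[0,0,0],"offset":[-0.41,0.02,0],"hand":1},
    {"dr":[0,0,0],"offset":[-0.41,0.02,0],"hand":1},
    {"dr":[0,0,0],"offset":[-0.41,0.02,0],"hand":1},
    {"dr":[0,0,0],"offset":[-0.41,0.02,0],"hand":1},
    {"dr":[0,0,0],"offset":[-0.41,0.02,0],"hand":1},
    {"dr":[0,0,0],"offset":[0,0,0],"hand":1},
    {"dr":[0,0,0],"offset":[0,0,0],"hand":1},
  ],
)

```text
time_s: 3.1
eef_pos: [534.7, -247.9, 327.4]
ee_rot: [-0.0, 0.728, 0.686, 0.0]
force: [0.7, 0.6, -0.1]
grip_width: 1.005
grip_force: 0.0
```

```bash
python3 w.py w3
```

```text
cam pos [ 539.1 -169.5  471. ] R [[0.998, -0.059, 0.001], [-0.056, -0.951, 0.304], [-0.017, -0.304, -0.953]] f 347.4
[ 534.9 -247.   327.7]
```

View pics/w3.png

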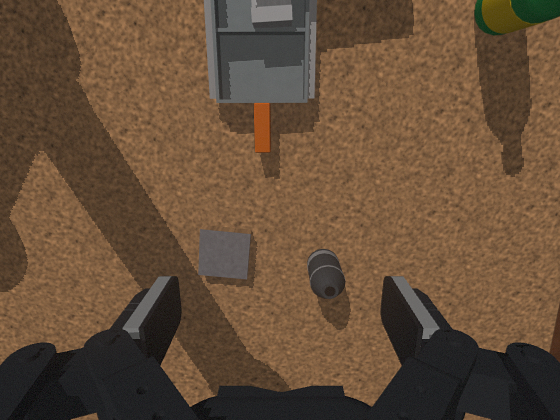

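w3 shows the chuck with its cap centre at (329,291) and its upper body edge at (319,250). The grip runs from (262,103) to (262,152) and the offcut is at (225,254).

Run:
```python
from fit import *
V=json.load(open("pics/w3.json"))
for z in (86,80): print(atz(V,(329,291),z).round(1))
print("tri top",tri(V,(329,291),T,t(748,96)),"\nscene",tri(V,(329,291),S,s(121,490)))
# body lower visible foot edge: nearest-camera foot point
print("foot",atz(V,(319,250),0).round(1), "band ring", atz(V,(322,262),20).round(1))
for p,z in (((255,152),32),((270,152),32),((254,103),32),((269,103),32),((218,102),30),((309,102),30)): print(atz(V,p,z).round(1))
for p in((200,230),(250,233),(248,278),(200,272)):print("off",atz(V,p,19).round(1))
# predict chuck outline for hypothesis
for x,y in((588,-397),(590,-400)): print(proj(V,[x,y,86]).round(1),proj(V,[x,y+20,0]).round(1),[proj(V,[x+d,y,36]).round(1).tolist() for d in(-23,23)])
```

```text
[ 586.6 -399.    86. ]
[ 587.4 -402.6   80. ]
tri top (array([ 584.88308318, -395.70766164,   91.86874478]), [np.float64(0.8257004713095097), np.float64(0.3197605963652962)]) 
scene (array([ 589.72172566, -397.94641746,   83.54726075]), [np.float64(2.9115987366044473), np.float64(1.4928231108080785)])
foot [ 583.6 -381.    -0. ] band ring [ 585.6 -390.9   20. ]
[ 503.7 -227.9   32. ]
[ 522.5 -229.    32. ]
[ 507.3 -169.3   32. ]
[ 525.3 -170.4   32. ]
[ 463.8 -165.6   30. ]
[ 573.7 -172.1   30. ]
off [ 417.7 -332.5   19. ]
off [ 486.6 -341.    19. ]
off [ 477.7 -410.6   19. ]
off [ 409.3 -396.9   19. ]
[330.1 289.5] [321.9 247.3] [[308.6, 271.8], [341.7, 270.1]]
[331.7 291.5] [323.3 249.1] [[310.1, 273.7], [343.2, 271.9]]
```

>>> arm_command(
  increments=[
    {"dr":[0,0,0],"offset":[-0.311,0.127,0.2],"hand":1},
    {"dr":[0,0,0],"offset":[-0.311,0.127,0.2],"hand":1},
    {"dr":[0,0,0],"offset":[-0.311,0.127,0.2],"hand":1},
    {"dr":[0,0,0],"offset":[-0.311,0.127,0.2],"hand":1},
    {"dr":[0,0,0],"offset":[0,0,0.4],"hand":1},
    {"dr":[0,0,0],"offset":[0,0,0.4],"hand":1},
    {"dr":[0,0,0],"offset":[0,0,0],"hand":1},
    {"dr":[0,0,0],"offset":[0,0,0],"hand":1},
  ],
)

```text
time_s: 3.95
eef_pos: [587.9, -399.8, 137.4]
ee_rot: [0.001, 0.727, 0.687, 0.0]
force: [0.6, 0.4, 1.3]
grip_width: 1.006
grip_force: 0.0
```

```bash
python3 w.py w4
python3 - <<'E'
import cv2,numpy as np
a=cv2.imread("pics/w4.png");cv2.imwrite("pics/w4c.png",a[150:420])
from h import *
s=ctrl.sense();print(np.round(s["eef_pos"],1),Rn.from_quat(np.roll(s["ee_rot"],-1)).as_matrix().round(3).tolist(),np.round(s["joints"],2))
E
```

```text
cam pos [ 592.  -321.2  280.9] R [[0.998, -0.057, 0.002], [-0.055, -0.951, 0.305], [-0.016, -0.305, -0.952]] f 347.4
[ 588.3 -400.7  139.2]
[ 588.3 -400.7  139.2] [[0.058, 0.998, 0.004], [0.998, -0.058, -0.003], [-0.003, 0.004, -1.0]] [-0.76  0.81  0.95  0.    1.38 -0.7 ]
```

View pics/w4c.png

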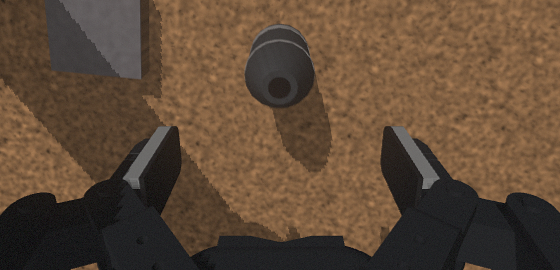

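The close view w4 has the chuck cap centre at (280,238), the chuck between the open fingers laterally, and the offcut clear at upper left.

Run:
```python
from fit import *
V=json.load(open("pics/w4.json")); V3=json.load(open("pics/w3.json"))
print(atz(V,(280,238),86).round(1), tri(V,(280,238),V3,(329,291)),"foot",atz(V,(278,175),0).round(1))
s_=ctrl.sense();M=Rn.from_quat(np.roll(s_["ee_rot"],-1)).as_matrix();X=atz(V,(280,238),86);X[2]=28
print((M.T@(X-s_["eef_pos"])).round(1),(M.T@(X-s_["eef_pos"])/120).round(3))
```

```text
[ 587.5 -399.8   86. ] (array([ 587.2833981 , -401.79175307,   81.25521942]), [np.float64(0.18619896975360686), np.float64(0.09069137985589723)]) foot [ 587.1 -378.8    0. ]
[  1.1  -1.2 111.2] [ 0.01  -0.01   0.926]
```

>>> arm_command(
  increments=[
    {"dr":[0,0,0],"offset":[0,-0.01,0.31],"hand":1},
    {"dr":[0,0,0],"offset":[0,0,0.31],"hand":1},
    {"dr":[0,0,0],"offset":[0,0,0.3],"hand":1},
    {"dr":[0,0,0],"offset":[0,0,0],"hand":1},
    {"dr":[0,0,0],"offset":[0,0,0],"hand":-1},
    {"dr":[0,0,0],"offset":[0,0,0],"hand":-1},
    {"dr":[0,0,0],"offset":[0,0,0],"hand":-1},
    {"dr":[0,0,0],"offset":[0,0,0],"hand":-1},
  ],
  grip_force=60,
)

```text
time_s: 4.8
eef_pos: [586.8, -402.0, 28.5]
ee_rot: [0.002, 0.728, 0.686, 0.0]
force: [-0.2, 1.1, 9.0]
grip_width: 0.529
grip_force: 61.0
```

>>> arm_command(
  increments=[
    {"dr":[0,0,0],"offset":[0,0,0],"hand":-1},
    {"dr":[0,0,0],"offset":[0,0,0],"hand":-1},
    {"dr":[0,0,0],"offset":[0,0,0],"hand":-1},
    {"dr":[0,0,0],"offset":[0,0,0],"hand":-1},
  ],
)

```text
time_s: 5.2
eef_pos: [586.8, -401.9, 28.5]
ee_rot: [0.003, 0.728, 0.686, 0.0]
force: [-0.5, 1.4, 9.4]
grip_width: 0.519
grip_force: 61.0
```

>>> arm_command(
  increments=[
    {"dr":[0,0,0],"offset":[0,0,-0.25],"hand":-1},
    {"dr":[0,0,0],"offset":[0,0,-0.35],"hand":-1},
    {"dr":[0,0,0],"offset":[0,0,-0.15],"hand":-1},
    {"dr":[0,0,0],"offset":[0.2,-0.06,0],"hand":-1},
    {"dr":[0,0,0],"offset":[0.3,-0.095,0],"hand":-1},
    {"dr":[0,0,0],"offset":[0.35,-0.11,0],"hand":-1},
    {"dr":[0,0,0],"offset":[0.35,-0.11,0],"hand":-1},
    {"dr":[0,0,0],"offset":[0.35,-0.11,0],"hand":-1},
  ],
)

```text
time_s: 6.0
eef_pos: [537.8, -210.2, 115.6]
ee_rot: [0.0, 0.728, 0.686, 0.0]
force: [1.4, -0.2, -4.8]
grip_width: 0.522
grip_force: 63.3
```

>>> arm_command(
  increments=[
    {"dr":[0,0,0],"offset":[0.33,-0.1,0],"hand":-1},
    {"dr":[0,0,0],"offset":[0.23,-0.07,0],"hand":-1},
    {"dr":[0,0,0],"offset":[0.12,-0.04,0],"hand":-1},
    {"dr":[0,0,0],"offset":[0,0,0],"hand":-1},
    {"dr":[0,0,0],"offset":[0,0,0],"hand":-1},
    {"dr":[0,0,0],"offset":[0,0,0],"hand":-1},
  ],
)

```text
time_s: 6.6
eef_pos: [518.6, -130.1, 115.0]
ee_rot: [0.0, 0.728, 0.685, 0.0]
force: [-0.3, -0.2, -4.0]
grip_width: 0.523
grip_force: 63.3
```

```bash
python3 w.py w5
python3 - <<'E'
from h import *
s=ctrl.sense();print(np.round(s["eef_pos"],1),Rn.from_quat(np.roll(s["ee_rot"],-1)).as_matrix().round(3).tolist(),s["grip_width"],s["force"])
X=np.array([519.1,-129.2,0]);M=Rn.from_quat(np.roll(s["ee_rot"],-1)).as_matrix();d=X-s["eef_pos"];d[2]=0;print((M.T@d/120).round(3))
E
```

```text
cam pos [523.  -51.6 258.6] R [[0.998, -0.06, 0.001], [-0.057, -0.951, 0.305], [-0.017, -0.305, -0.952]] f 347.4
[ 518.5 -130.1  114.9]
[ 518.5 -130.1  114.9] [[0.06, 0.998, 0.0], [0.998, -0.06, -0.0], [-0.0, 0.0, -1.0]] 0.5301422786864513 [-0.39165253  0.08669221 -4.62864813]
[ 0.008  0.005 -0.   ]
```

View pics/w5.png

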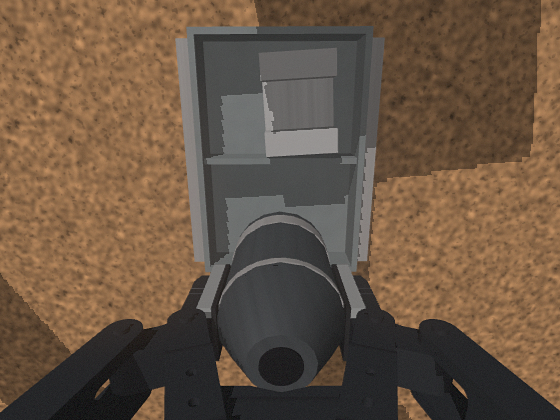

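w5 shows the chuck held upright over the empty compartment. The divider runs (205..356,160), the compartment's lower corners are at (208,268) and (352,268), and the V-block sits in the nose side. I check the bay against these pixels.

Run:
```python
from fit import *
V=json.load(open("pics/w5.json"))
for n,p,z in(("div mid",(280.5,157),30),("div mid",(280.5,157),26),("lipL far",(178,38),23),("lipR far",(383,38),23),("lipL near",(195,262),23),("lipR near",(367,262),23),("noseL bot",(189,28),0),("noseR bot",(372,28),0)): print(n,atz(V,p,z).round(1))
for q in((75,64,23),(75,-64,23),(-75,64,23),(-75,-64,23),(0,0,30),(80,55,0),(80,-55,0)): print(q,proj(V,world([521.2,-90.2,np.radians(86.85),0],q)).round(1))
```

```text
div mid [521.1 -86.5  30. ]
div mid [521.1 -87.1  26. ]
lipL far [462.7 -11.   23. ]
lipR far [588.2 -18.5  23. ]
lipL near [ 452.7 -161.8   23. ]
lipR near [ 580.8 -169.6   23. ]
noseL bot [465.1  -1.5   0. ]
noseR bot [587.1  -8.8   0. ]
(75, 64, 23) [176.1  39.5]
(75, -64, 23) [384.6  38.4]
(-75, 64, 23) [195.5 261.6]
(-75, -64, 23) [367.2 260.8]
(0, 0, 30) [280.9 162.6]
(80, 55, 0) [198.5  37. ]
(80, -55, 0) [362.1  36.2]
```

>>> arm_command(
  increments=[
    {"dr":[0,0,0],"offset":[0.008,0.005,0.22],"hand":-1},
    {"dr":[0,0,0],"offset":[0,0,0.22],"hand":-1},
    {"dr":[0,0,0],"offset":[0,0,0.18],"hand":-1},
    {"dr":[0,0,0],"offset":[0,0,0.03],"hand":-1},
    {"dr":[0,0,0],"offset":[0,0,0.02],"hand":-1},
    {"dr":[0,0,0],"offset":[0,0,0.01],"hand":-1},
    {"dr":[0,0,0],"offset":[0,0,0],"hand":-1},
    {"dr":[0,0,0],"offset":[0,0,0],"hand":-1},
  ],
)

```text
time_s: 7.45
eef_pos: [519.3, -128.2, 34.1]
ee_rot: [0.001, 0.728, 0.686, 0.0]
force: [0.2, 0.0, -6.2]
grip_width: 0.529
grip_force: 63.3
```

>>> arm_command(
  increments=[
    {"dr":[0,0,0],"offset":[0,0,0.012],"hand":-1},
    {"dr":[0,0,0],"offset":[0,0,0],"hand":-1},
    {"dr":[0,0,0],"offset":[0,0,0],"hand":-1},
  ],
)

```text
time_s: 7.75
eef_pos: [519.3, -128.1, 32.5]
ee_rot: [0.001, 0.728, 0.686, 0.0]
force: [-1.0, 0.9, 2.5]
grip_width: 0.52
grip_force: 63.9
```

>>> arm_command(
  increments=[
    {"dr":[0,0,0],"offset":[0,0,0],"hand":0.5},
    {"dr":[0,0,0],"offset":[0,0,0],"hand":0.5},
    {"dr":[0,0,0],"offset":[0,0,0],"hand":0.5},
    {"dr":[0,0,0],"offset":[0,0,-0.2],"hand":0.5},
    {"dr":[0,0,0],"offset":[0,0,-0.3],"hand":0.5},
    {"dr":[0,0,0],"offset":[0,0,-0.4],"hand":0.5},
    {"dr":[0,0,0],"offset":[0,0,-0.4],"hand":0.5},
    {"dr":[0,0,0],"offset":[0,0,-0.1],"hand":0.5},
  ],
)

```text
time_s: 8.55
eef_pos: [520.5, -128.7, 205.2]
ee_rot: [0.004, 0.728, 0.686, 0.002]
force: [-0.1, -1.4, -0.7]
grip_width: 0.748
grip_force: 0.0
```

```bash
python3 w.py w6
python3 - <<'E'
from fit import *
V=json.load(open("pics/w6.json")); im=cv2.imread("pics/w6.png")
print(ctrl.sense()["grip_width"],"cap expected",proj(V,[519.3,-126.5,90]).round(1))
for q in((75,64,23),(75,-64,23),(-75,64,23),(-75,-64,23),(0,0,30)): print(q,proj(V,world([521.2,-90.2,np.radians(86.85),0],q)).round(1))
g=cv2.cvtColor(im,cv2.COLOR_BGR2GRAY)
m=(g<70).astype(np.uint8);m[330:]=0;k,l,st,ce=cv2.connectedComponentsWithStats(m)
for i in range(1,k):
    if st[i,4]>60: print(st[i].tolist(),ce[i].round(1))
E
```

```text
cam pos [523.7 -49.7 348.4] R [[0.998, -0.059, 0.009], [-0.058, -0.95, 0.308], [-0.01, -0.308, -0.951]] f 347.4
[ 520.3 -128.6  204.4]
0.7495464977015528 cap expected [277.7 204.3]
(75, 64, 23) [202.3  58.2]
(75, -64, 23) [351.   57.8]
(-75, 64, 23) [213.3 222.7]
(-75, -64, 23) [342.1 221.9]
(0, 0, 30) [277.3 147. ]
[263, 0, 15, 9, 63] [270.6   3.9]
[279, 0, 17, 17, 156] [287.3   7.7]
[302, 0, 42, 24, 453] [321.6  11.1]
[343, 0, 31, 21, 253] [355.5   6.8]
[393, 0, 19, 25, 193] [401.6  11.6]
[382, 1, 84, 152, 3410] [426.   82.9]
[438, 0, 15, 15, 89] [444.3   4.6]
[438, 6, 21, 26, 169] [448.3  20.8]
[301, 8, 97, 49, 1455] [355.6  33.6]
[255, 11, 28, 39, 452] [268.9  32. ]
[285, 19, 19, 23, 142] [293.8  31.4]
[452, 27, 14, 23, 160] [458.7  38.8]
[353, 44, 29, 27, 253] [366.7  57.6]
[216, 53, 123, 92, 1480] [279.   89.7]
[350, 71, 26, 16, 119] [365.5  77.6]
[377, 75, 19, 14, 129] [383.6  81.9]
[451, 91, 15, 27, 98] [459.4 101.5]
[356, 94, 18, 15, 131] [363.7 101.6]
[373, 97, 31, 19, 172] [385.5 103.6]
[539, 96, 21, 52, 619] [548.6 121. ]
[347, 110, 17, 31, 175] [352.2 122.9]
[359, 123, 24, 23, 159] [368.9 136.4]
[221, 148, 17, 77, 362] [225.  187.9]
[540, 150, 20, 81, 641] [550.7 184.8]
[250, 160, 74, 103, 3587] [281.4 203.9]
[0, 186, 22, 18, 157] [  8.7 194.3]
[0, 199, 36, 33, 287] [ 18.9 212.2]
[0, 218, 85, 87, 1560] [ 36.8 265.2]
[546, 225, 14, 26, 178] [553.1 236.9]
[36, 227, 14, 14, 70] [ 42.2 234.2]
[303, 260, 20, 19, 123] [312.6 267.8]
[289, 267, 20, 13, 79] [299.4 273.5]
[131, 268, 79, 62, 2175] [180.8 307.7]
[352, 268, 78, 62, 2171] [380.6 307.7]
[72, 293, 16, 16, 107] [ 79.3 300.8]
[87, 295, 11, 14, 66] [ 92.4 301.2]
[17, 298, 40, 20, 219] [ 37.1 308.9]
[59, 308, 14, 11, 63] [ 65.3 313.4]
[73, 311, 43, 19, 362] [ 92.8 322. ]
[39, 315, 31, 15, 168] [ 51.4 322.6]
```

>>> arm_command(
  increments=[
    {"dr":[0,0,0],"offset":[-0.28,0,0],"hand":0.5},
    {"dr":[0,0,0],"offset":[-0.285,0,0],"hand":0.5},
    {"dr":[0,0.187,0],"offset":[0,0,0],"hand":0.5},
    {"dr":[0,0.187,0],"offset":[0,0,0],"hand":0.5},
    {"dr":[0,0.187,0],"offset":[0,0,0],"hand":0.5},
    {"dr":[0,0.187,0],"offset":[0,0,0],"hand":0.5},
    {"dr":[0,0.187,0],"offset":[0,0,0],"hand":0.5},
    {"dr":[0,0,0],"offset":[0,0,0],"hand":0.5},
  ],
)

```text
time_s: 9.4
eef_pos: [513.8, -197.1, 196.1]
ee_rot: [-0.25, 0.68, 0.637, 0.262]
force: [0.3, 0.2, -0.6]
grip_width: 0.75
grip_force: 0.0
```

```bash
cat > go.py <<'E'
from h import *
import sys
# target: grasp point xyz, tray yaw deg, lean deg -> remaining offset (tool units) and turn (units)
def go(g,yaw,lean):
    y=np.radians(yaw);a=np.radians(lean)
    h=np.array([np.cos(y),np.sin(y),0]);z=np.sin(a)*h-np.cos(a)*np.array([0,0,1]);ty=np.array([np.sin(y),-np.cos(y),0]);tx=np.cross(ty,z)
    Mt=np.c_[tx,ty,z];s=ctrl.sense();M=Rn.from_quat(np.roll(s["ee_rot"],-1)).as_matrix();p=np.array(s["eef_pos"])
    tcp=np.array(g)+19*z
    print("eef",p.round(1),"joints",np.round(s["joints"],2),"F",np.round(s["force"],1),"gw",round(s["grip_width"],3))
    print("turn units",(Rn.from_matrix(M.T@Mt).as_rotvec()/(np.pi/4)).round(3),"target tcp",tcp.round(1),"offset units (cur axes)",(M.T@(tcp-p)/120).round(3),"(target axes)",(Mt.T@(tcp-p)/120).round(3))
    print("lean",np.degrees(np.arctan2(np.hypot(*M[:2,2]),-M[2,2])).round(1),"yaw y",np.degrees(np.arctan2(M[1,1],M[0,1])).round(2))
if __name__=="__main__": a=[float(v) for v in sys.argv[1:]];go(a[:3],a[3],a[4])
E
python3 go.py 514.7 -208 27 86.85 42
python3 - <<'E'
from fit import *
V=json.load(open("pics/w6.json"));g=cv2.GaussianBlur(cv2.cvtColor(cv2.imread("pics/w6.png"),cv2.COLOR_BGR2GRAY),(9,9),0)
q=g[180:240,255:310];i=np.unravel_index(q.argmin(),q.shape);print("cap hole",i[1]+255,i[0]+180,q.min())
for x,y in((519.3,-128),):print("exp cap",proj(V,[x,y,90]).round(1),"foot front",proj(V,[x,y+20,4]).round(1))
E
```

```text
eef [ 513.8 -197.1  196.1] joints [-0.82  0.62  1.31  0.52  1.75 -0.8 ] F [ 0.3  0.2 -0.6] gw 0.75
turn units [ 0.002 -0.01  -0.012] target tcp [ 515.4 -195.3   12.9] offset units (cur axes) [-1.018  0.021  1.137] (target axes) [-1.01   0.013  1.145]
lean 42.4 yaw y -3.62
cap hole 276 198 37
exp cap [277.8 206.1] foot front [276.5 161.8]
```

>>> arm_command(
  increments=[
    {"dr":[0,0,0],"offset":[-0.27,0.005,0.3],"hand":0.5},
    {"dr":[0,0,0],"offset":[-0.27,0.005,0.3],"hand":0.5},
    {"dr":[0,0,0],"offset":[-0.25,0.005,0.28],"hand":0.5},
    {"dr":[0,0,0],"offset":[-0.12,0.003,0.13],"hand":0.5},
    {"dr":[0,0,0],"offset":[-0.06,0,0.07],"hand":0.5},
    {"dr":[0,0,0],"offset":[-0.03,0,0.04],"hand":0.5},
    {"dr":[0,0,0],"offset":[0,0,0],"hand":0.5},
    {"dr":[0,0,0],"offset":[0,0,0],"hand":0.5},
  ],
)

```text
time_s: 10.2
eef_pos: [517.6, -195.1, 20.8]
ee_rot: [-0.245, 0.679, 0.641, 0.261]
force: [-0.0, -0.8, 0.5]
grip_width: 0.747
grip_force: 0.0
```

```bash
python3 go.py 514.7 -208 27 86.85 42
```

```text
eef [ 517.6 -195.1   20.8] joints [-0.81  0.85  1.4   0.51  1.46 -0.96] F [-0.  -0.8  0.5] gw 0.747
turn units [ 0.005  0.001 -0.002] target tcp [ 515.4 -195.3   12.9] offset units (cur axes) [-0.046 -0.018  0.047] (target axes) [-0.046 -0.018  0.047]
lean 42.0 yaw y -3.38
```

>>> arm_command(
  increments=[
    {"dr":[0,0,0],"offset":[-0.045,-0.018,0.045],"hand":0.5},
    {"dr":[0,0,0],"offset":[0,0,0],"hand":0.5},
    {"dr":[0,0,0],"offset":[0,0,0],"hand":0.5},
  ],
)

```text
time_s: 10.5
eef_pos: [514.9, -195.2, 12.1]
ee_rot: [-0.246, 0.679, 0.64, 0.261]
force: [-0.2, 0.9, 0.1]
grip_width: 0.75
grip_force: 0.0
```

```bash
python3 go.py 514.7 -208 27 86.85 42
```

```text
eef [ 514.9 -195.2   12.1] joints [-0.81  0.86  1.41  0.51  1.45 -0.97] F [-0.2  0.9  0.1] gw 0.75
turn units [ 0.004 -0.002 -0.004] target tcp [ 515.4 -195.3   12.9] offset units (cur axes) [ 0.004  0.005 -0.005] (target axes) [ 0.004  0.005 -0.005]
lean 42.1 yaw y -3.41
```

>>> arm_command(
  increments=[
    {"dr":[0,0,0],"offset":[0,0,0],"hand":-1},
    {"dr":[0,0,0],"offset":[0,0,0],"hand":-1},
    {"dr":[0,0,0],"offset":[0,0,0],"hand":-1},
    {"dr":[0,0,0],"offset":[0,0,0],"hand":-1},
    {"dr":[0,0,0],"offset":[0,0,0],"hand":-1},
    {"dr":[0,0,0],"offset":[0,0,0],"hand":-1},
  ],
  grip_force=60,
)

```text
time_s: 11.1
eef_pos: [514.9, -195.2, 12.3]
ee_rot: [-0.246, 0.679, 0.64, 0.261]
force: [-2.3, -2.0, 3.4]
grip_width: 0.224
grip_force: 59.6
```

```bash
python3 go.py 514.7 -208 27 86.85 42; python3 w.py w7
python3 - <<'E'
from fit import *
V=json.load(open("pics/w7.json"))
for q in((75,64,23),(75,-64,23),(-140,0,32),(80,0,30)): print(q,proj(V,world([521.2,-90.2,np.radians(86.85),0],q)).round(1))
print("dock guard",[proj(V,world([562.8,160.5,np.radians(95.17),0],q)).round(1).tolist() for q in((-64,89,152),(-64,-89,152),(-45,90,20),(-45,-90,20),(0,68,5),(0,-68,5))])
E
```

```text
eef [ 514.9 -195.2   12.3] joints [-0.81  0.86  1.41  0.51  1.45 -0.97] F [-2.3 -2.   3.4] gw 0.224
turn units [ 0.004 -0.001 -0.004] target tcp [ 515.4 -195.3   12.9] offset units (cur axes) [ 0.003  0.004 -0.004] (target axes) [ 0.003  0.004 -0.004]
lean 42.1 yaw y -3.38
cam pos [ 512.4 -232.2  171.3] R [[0.998, -0.059, 0.001], [-0.053, -0.91, -0.412], [0.025, 0.411, -0.911]] f 347.4
[ 514.9 -195.2   12.3]
(75, 64, 23) [181.6   1. ]
(75, -64, 23) [379.5   0.7]
(-140, 0, 32) [282.8 362.8]
(80, 0, 30) [280.6 -15. ]
dock guard [[161.0, -446.4], [551.8, -453.0], [211.3, -94.9], [428.8, -112.2], [235.7, -103.6], [383.5, -115.2]]
```

```bash
cat > plan.py <<'E'
from h import *
import sys
from scipy.spatial.transform import Slerp
D=np.array([562.5,160.5]);YD=95.2;LEAN=42.
def pose(s_,lat,yaw,z=12.3):  # tray origin s_ mm into the dock (neg = in front) on its line, lat to dock +y
    c,s=np.cos(np.radians(YD)),np.sin(np.radians(YD));o=D+s_*np.array([c,s])+lat*np.array([-s,c])
    y=np.radians(yaw);h=np.array([np.cos(y),np.sin(y),0]);l=np.array([-h[1],h[0],0])
    p=np.r_[o,z]-105.2*h+0.5*l;a=np.radians(LEAN);zt=np.sin(a)*h-np.cos(a)*np.array([0,0,1]);return p,np.c_[np.cross(-l,zt),-l,zt]
def plan(tgt,n,w=None):
    s=ctrl.sense();p0=np.array(s["eef_pos"]);M0=Rn.from_quat(np.roll(s["ee_rot"],-1));p1,M1=pose(*tgt);M1=Rn.from_matrix(M1)
    w=np.ones(n) if w is None else np.array(w,float);f=np.r_[0,np.cumsum(w)/w.sum()];sl=Slerp([0,1],Rotcat(M0,M1))(f)
    for i in range(len(w)):
        A=sl[i];d=A.inv().apply((p1-p0)*(f[i+1]-f[i]))/120;r=(A.inv()*sl[i+1]).as_rotvec()/(np.pi/4);print(r.round(3).tolist(),d.round(3).tolist())
    x=p0[:2]-D;c,s2=np.cos(np.radians(YD)),np.sin(np.radians(YD));h=M0.as_matrix()[:,0];yaw=np.degrees(np.arctan2(h[1],h[0]))
    o=p0[:2]+105.2*h[:2]/np.hypot(*h[:2])-D;print("tray along",round(o@[c,s2],1),"lat",round(o@[-s2,c],1),"yaw",yaw.round(2),"z",p0[2].round(1),"move",np.linalg.norm(p1-p0).round(1),"F",np.round(s["force"],1))
def Rotcat(a,b): return Rn.concatenate([a,b])
if __name__=="__main__":
    a=[float(v) for v in sys.argv[1:5]];plan(a[:3],0,[float(v) for v in sys.argv[5].split(",")]) if len(sys.argv)>5 else plan(a[:3],int(a[3]))
E
python3 plan.py -150 0 95.2 0 1,2,3,3,3,3,2,1
```

```text
[0.007, -0.0, -0.008] [0.036, 0.03, 0.033]
[0.014, -0.0, -0.016] [0.072, 0.06, 0.065]
[0.021, -0.0, -0.024] [0.107, 0.093, 0.097]
[0.021, -0.0, -0.024] [0.105, 0.096, 0.095]
[0.021, -0.0, -0.024] [0.104, 0.1, 0.093]
[0.021, -0.0, -0.024] [0.102, 0.103, 0.092]
[0.014, -0.0, -0.016] [0.067, 0.071, 0.06]
[0.007, -0.0, -0.008] [0.033, 0.036, 0.03]
tray along -245.9 lat 63.9 yaw 86.62 z 12.3 move 123.5 F [-2.1 -1.6  3.9]
```

>>> arm_command(
  increments=[
    {"dr":[0.007,0,-0.008],"offset":[0.036,0.03,0.033],"hand":-1},
    {"dr":[0.014,0,-0.016],"offset":[0.072,0.06,0.065],"hand":-1},
    {"dr":[0.021,0,-0.024],"offset":[0.107,0.093,0.097],"hand":-1},
    {"dr":[0.021,0,-0.024],"offset":[0.105,0.096,0.095],"hand":-1},
    {"dr":[0.021,0,-0.024],"offset":[0.104,0.1,0.093],"hand":-1},
    {"dr":[0.021,0,-0.024],"offset":[0.102,0.103,0.092],"hand":-1},
    {"dr":[0.014,0,-0.016],"offset":[0.067,0.071,0.06],"hand":-1},
    {"dr":[0.007,0,-0.008],"offset":[0.033,0.036,0.03],"hand":-1},
  ],
)

```text
time_s: 11.95
eef_pos: [585.3, -93.2, 12.3]
ee_rot: [-0.264, 0.628, 0.69, 0.242]
force: [-5.3, -8.2, 5.1]
grip_width: 0.225
grip_force: 60.4
```

>>> arm_command(
  increments=[
    {"dr":[0,0,0],"offset":[0,0,0],"hand":-1},
    {"dr":[0,0,0],"offset":[0,0,0],"hand":-1},
    {"dr":[0,0,0],"offset":[0,0,0],"hand":-1},
  ],
)

```text
time_s: 12.25
eef_pos: [585.1, -92.8, 12.3]
ee_rot: [-0.265, 0.629, 0.689, 0.243]
force: [0.4, 5.5, 3.7]
grip_width: 0.227
grip_force: 59.1
```

```bash
python3 plan.py -150 0 95.2 2; python3 w.py w8
python3 - <<'E'
from fit import *
from plan import pose,D,YD
V=json.load(open("pics/w8.json"));s_=ctrl.sense();p=np.array(s_["eef_pos"]);M=Rn.from_quat(np.roll(s_["ee_rot"],-1)).as_matrix()
yaw=np.arctan2(M[1,0],M[0,0]);o=p[:2]+105.2*np.array([np.cos(yaw),np.sin(yaw)]);print("tray exp",o.round(1),np.degrees(yaw).round(2))
im=cv2.imread("pics/w8.png");h=cv2.cvtColor(im,cv2.COLOR_BGR2HSV);m=cv2.inRange(h,(3,190,90),(14,255,255));k,l,st,ce=cv2.connectedComponentsWithStats(m)
print([(st[i].tolist(),ce[i].round(1).tolist()) for i in range(1,k) if st[i,4]>60])
for q in((75,64,23),(75,-64,23),(-75,64,23),(-75,-64,23),(-39,0,90),(-39,0,4)): print(q,proj(V,world([*o,yaw,0],q)).round(1))
# tray edge scan: lip/background transitions by saturation along rows 60,120
for r in (30,80,130): print(r,"low-sat span",[(int(a),int(b)) for a,b in [(np.where(h[r,:,1]<90)[0][[0,-1]])]])
cv2.imwrite("pics/top8.png",ctrl.capture("top")[:,:,::-1])
E
```

```text
[0.001, -0.002, 0.001] [-0.003, -0.0, -0.003]
[0.001, -0.002, 0.001] [-0.003, -0.0, -0.003]
tray along -149.1 lat 0.6 yaw 95.3 z 12.3 move 0.9 F [0.4 5.5 3.7]
cam pos [ 587.9 -130.   171.3] R [[0.996, 0.091, 0.003], [0.084, -0.906, -0.414], [-0.035, 0.412, -0.91]] f 347.4
[585.1 -92.7  12.3]
tray exp [575.4  12. ] 95.3
[([255, 214, 52, 148, 6782], [280.3, 290.3])]
(75, 64, 23) [181.4   1.2]
(75, -64, 23) [379.1   1.6]
(-75, 64, 23) [144.1 212.2]
(-75, -64, 23) [417.  212.2]
(-39, 0, 90) [281.2  32.2]
(-39, 0, 4) [280.5 167.9]
30 low-sat span [(176, 384)]
80 low-sat span [(167, 394)]
130 low-sat span [(158, 403)]
```

```bash
python3 plan.py -60 0 95.2 0 1,2,2,2,2,2,2,1
```

```text
[0.0, -0.0, 0.0] [0.039, -0.0, 0.036]
[0.0, -0.001, 0.0] [0.079, -0.0, 0.071]
[0.0, -0.001, 0.0] [0.079, -0.0, 0.071]
[0.0, -0.001, 0.0] [0.079, -0.0, 0.071]
[0.0, -0.001, 0.0] [0.079, -0.0, 0.071]
[0.0, -0.001, 0.0] [0.079, -0.0, 0.071]
[0.0, -0.001, 0.0] [0.079, -0.0, 0.071]
[0.0, -0.0, 0.0] [0.039, -0.0, 0.035]
tray along -149.0 lat 0.7 yaw 95.29 z 12.3 move 89.0 F [0.7 6.3 3.4]
```

>>> arm_command(
  increments=[
    {"dr":[0,0,0],"offset":[0.039,0,0.036],"hand":-1},
    {"dr":[0,0,0],"offset":[0.079,0,0.071],"hand":-1},
    {"dr":[0,0,0],"offset":[0.079,0,0.071],"hand":-1},
    {"dr":[0,0,0],"offset":[0.079,0,0.071],"hand":-1},
    {"dr":[0,0,0],"offset":[0.079,0,0.071],"hand":-1},
    {"dr":[0,0,0],"offset":[0.079,0,0.071],"hand":-1},
    {"dr":[0,0,0],"offset":[0.079,0,0.071],"hand":-1},
    {"dr":[0,0,0],"offset":[0.039,0,0.035],"hand":-1},
  ],
)

```text
time_s: 13.15
eef_pos: [577.3, -5.4, 12.3]
ee_rot: [-0.263, 0.63, 0.689, 0.243]
force: [-0.3, -6.3, 1.7]
grip_width: 0.225
grip_force: 59.9
```

```bash
python3 plan.py 0 0 95.2 0 1,2,2,2,2,2,1
python3 - <<'E'
from h import *
s=ctrl.sense();print(s["joints"],s["wrist_torque"])
E
```

```text
[0.0, 0.0, 0.0] [0.032, -0.0, 0.028]
[0.001, 0.0, 0.0] [0.063, -0.0, 0.057]
[0.001, 0.0, 0.0] [0.063, -0.0, 0.057]
[0.001, 0.0, 0.0] [0.063, -0.0, 0.057]
[0.001, 0.0, 0.0] [0.063, -0.0, 0.057]
[0.001, 0.0, 0.0] [0.063, -0.0, 0.057]
[0.0, 0.0, 0.0] [0.032, -0.0, 0.028]
tray along -61.3 lat 0.5 yaw 95.29 z 12.3 move 61.3 F [-0.3 -6.3  1.7]
[-0.47760754  0.85106798  1.42898705  0.61686853  1.35570607 -0.85918295] [-0.69923762  0.23183432  0.0242973 ]
```

>>> arm_command(
  increments=[
    {"dr":[0,0,0],"offset":[0.032,0,0.028],"hand":-1},
    {"dr":[0,0,0],"offset":[0.063,0,0.057],"hand":-1},
    {"dr":[0,0,0],"offset":[0.063,0,0.057],"hand":-1},
    {"dr":[0,0,0],"offset":[0.063,0,0.057],"hand":-1},
    {"dr":[0,0,0],"offset":[0.063,0,0.057],"hand":-1},
    {"dr":[0,0,0],"offset":[0.063,0,0.057],"hand":-1},
    {"dr":[0,0,0],"offset":[0.032,0,0.028],"hand":-1},
  ],
)

```text
time_s: 13.85
eef_pos: [571.8, 55.5, 12.2]
ee_rot: [-0.263, 0.63, 0.689, 0.243]
force: [-0.2, -7.7, 1.8]
grip_width: 0.227
grip_force: 59.9
```

```bash
python3 plan.py 50 0 95.2 0 1,2,2,2,2,1
python3 - <<'E'
from h import *
s=ctrl.sense();print(s["wrist_torque"],s["grip_force"])
E
```

```text
[0.0, 0.0, 0.0] [0.031, -0.0, 0.028]
[0.001, 0.0, 0.0] [0.062, -0.0, 0.056]
[0.001, 0.0, 0.0] [0.062, -0.0, 0.056]
[0.001, 0.0, 0.0] [0.062, -0.0, 0.056]
[0.001, 0.0, 0.0] [0.062, -0.0, 0.056]
[0.0, 0.0, 0.0] [0.031, -0.0, 0.028]
tray along -0.2 lat 0.4 yaw 95.28 z 12.2 move 50.2 F [-0.2 -7.7  1.8]
[-0.77755881  0.16233514  0.00077865] 59.936617612838745
```

>>> arm_command(
  increments=[
    {"dr":[0,0,0],"offset":[0.031,0,0.028],"hand":-1},
    {"dr":[0,0,0],"offset":[0.062,0,0.056],"hand":-1},
    {"dr":[0,0,0],"offset":[0.062,0,0.056],"hand":-1},
    {"dr":[0,0,0],"offset":[0.062,0,0.056],"hand":-1},
    {"dr":[0,0,0],"offset":[0.062,0,0.056],"hand":-1},
    {"dr":[0,0,0],"offset":[0.031,0,0.028],"hand":-1},
    {"dr":[0,0,0],"offset":[0.031,0,0.028],"hand":-1},
    {"dr":[0,0,0],"offset":[0.031,0,0.028],"hand":-1},
  ],
)

```text
time_s: 14.65
eef_pos: [566.5, 115.0, 12.2]
ee_rot: [-0.263, 0.63, 0.689, 0.243]
force: [1.1, -7.8, 2.2]
grip_width: 0.228
grip_force: 60.1
```

```bash
python3 plan.py 80 0 95.2 0 1,1,1,1,1,1
python3 - <<'E'
from h import *
s=ctrl.sense();print(s["wrist_torque"],s["grip_force"])
E
```

```text
[0.001, 0.0, 0.0] [0.021, -0.001, 0.019]
[0.001, 0.0, 0.0] [0.021, -0.001, 0.019]
[0.001, 0.0, 0.0] [0.021, -0.001, 0.019]
[0.001, 0.0, 0.0] [0.021, -0.001, 0.019]
[0.001, 0.0, 0.0] [0.021, -0.001, 0.019]
[0.001, 0.0, 0.0] [0.021, -0.001, 0.019]
tray along 59.5 lat 0.3 yaw 95.27 z 12.2 move 20.5 F [ 1.1 -7.8  2.2]
[-0.73967677  0.25291251 -0.00155863] 60.09105920791626
```

>>> arm_command(
  increments=[
    {"dr":[0,0,0],"offset":[0.021,0,0.019],"hand":-1},
    {"dr":[0,0,0],"offset":[0.021,0,0.019],"hand":-1},
    {"dr":[0,0,0],"offset":[0.021,0,0.019],"hand":-1},
    {"dr":[0,0,0],"offset":[0.012,0,0.011],"hand":-1},
    {"dr":[0,0,0],"offset":[0.012,0,0.011],"hand":-1},
    {"dr":[0,0,0],"offset":[0.012,0,0.011],"hand":-1},
  ],
)

```text
time_s: 15.25
eef_pos: [565.1, 130.8, 12.2]
ee_rot: [-0.263, 0.63, 0.689, 0.243]
force: [0.5, -8.6, 4.7]
grip_width: 0.225
grip_force: 60.2
```

>>> arm_command(
  increments=[
    {"dr":[0,0,0],"offset":[0.012,0,0.011],"hand":-1},
    {"dr":[0,0,0],"offset":[0.006,0,0.006],"hand":-1},
  ],
)

```text
time_s: 15.45
eef_pos: [564.9, 133.8, 12.3]
ee_rot: [-0.263, 0.63, 0.689, 0.243]
force: [0.8, -8.1, 4.6]
grip_width: 0.222
grip_force: 60.3
```

```bash
python3 plan.py 80 0 95.2 1
```

```text
[0.005, 0.001, 0.001] [0.01, -0.004, 0.009]
tray along 78.4 lat 0.2 yaw 95.29 z 12.3 move 1.7 F [ 0.8 -8.1  4.6]
```

>>> arm_command(
  increments=[
    {"dr":[0,0,0],"offset":[0.006,0,0.006],"hand":-1},
    {"dr":[0,0,0],"offset":[0.006,0,0.006],"hand":-1},
  ],
)

```text
time_s: 15.65
eef_pos: [565.0, 134.7, 12.2]
ee_rot: [-0.262, 0.63, 0.69, 0.243]
force: [-0.9, -19.6, 8.1]
grip_width: 0.224
grip_force: 61.6
```

>>> arm_command(
  increments=[
    {"dr":[0,0,0],"offset":[0.006,0,0.006],"hand":-1},
    {"dr":[0,0,0],"offset":[0.006,0,0.006],"hand":-1},
  ],
)

```text
time_s: 15.85
eef_pos: [565.6, 135.0, 12.2]
ee_rot: [-0.261, 0.63, 0.69, 0.242]
force: [0.6, -32.9, 9.9]
grip_width: 0.228
grip_force: 62.9
```

>>> arm_command(
  increments=[
    {"dr":[0,0,0],"offset":[0,0,0],"hand":0},
    {"dr":[0,0,0],"offset":[0,0,0],"hand":0},
    {"dr":[0,0,0],"offset":[0,0,0],"hand":0},
    {"dr":[0,0,0],"offset":[0,0,0],"hand":0},
  ],
)

```text
time_s: 16.25
eef_pos: [563.6, 139.4, 11.8]
ee_rot: [-0.265, 0.629, 0.69, 0.243]
force: [-1.0, 0.4, 0.3]
grip_width: 0.498
grip_force: 0.0
```

```bash
python3 plan.py 80 0 95.2 1; python3 w.py w9
python3 - <<'E'
from fit import *
print(ctrl.sense()["grip_width"],ctrl.sense()["wrist_torque"])
V=json.load(open("pics/w9.json"));im=cv2.imread("pics/w9.png");h=cv2.cvtColor(im,cv2.COLOR_BGR2HSV);m=cv2.inRange(h,(3,190,60),(14,255,255));k,l,st,ce=cv2.connectedComponentsWithStats(m)
for i in range(1,k):
    if st[i,4]>200:
        x,y,w_,hh,_=st[i];print(st[i].tolist(),"end",atz(V,(x+w_/2,y+hh-1),32).round(1),"root",atz(V,(x+w_/2,y),32).round(1))
from plan import D,YD
c,s_=np.cos(np.radians(YD)),np.sin(np.radians(YD));print("expected end",(D-60*np.array([c,s_])).round(1))
E
```

```text
[0.001, -0.002, 0.002] [-0.022, 0.002, -0.026]
tray along 84.1 lat 1.0 yaw 95.32 z 11.8 move 4.1 F [-1.   0.4  0.3]
cam pos [566.6 102.5 170.8] R [[0.996, 0.092, 0.003], [0.085, -0.907, -0.412], [-0.035, 0.411, -0.911]] f 347.4
[563.7 139.4  11.8]
0.49969403224483516 [-0.34191141 -0.03416901 -0.00546939]
[258, 224, 54, 151, 7364] end [568.7 101.2  32. ] root [563.6 159.7  32. ]
expected end [567.9 100.7]
```

>>> arm_command(
  increments=[
    {"dr":[0,0,0],"offset":[-0.06,0,-0.055],"hand":0},
    {"dr":[0,0,0],"offset":[-0.15,0,-0.135],"hand":0},
    {"dr":[0,0,0],"offset":[-0.2,0,-0.18],"hand":0},
    {"dr":[0,0,0],"offset":[-0.2,0,-0.18],"hand":0},
    {"dr":[0,0,0],"offset":[-0.2,0,-0.18],"hand":0},
    {"dr":[0,0,0],"offset":[-0.1,0,-0.3],"hand":0},
    {"dr":[0,0,0],"offset":[0,0,-0.3],"hand":0},
    {"dr":[0,0,0],"offset":[0,0,-0.3],"hand":0},
  ],
)

```text
time_s: 17.1
eef_pos: [582.7, -74.0, 84.7]
ee_rot: [-0.265, 0.629, 0.689, 0.243]
force: [0.0, -0.3, 1.1]
grip_width: 0.502
grip_force: 0.0
```

Run:
```python
from fit import *
from plan import D,YD
s_=ctrl.sense();print(np.round(s_["eef_pos"],1),np.round(s_["force"],1))
yaw=np.radians(YD)
for n,c in(("top",T),("scene",S)):
    im=ctrl.capture(n)[:,:,::-1].copy();cv2.imwrite(f"pics/{n}9.png",im);h=cv2.cvtColor(im,cv2.COLOR_BGR2HSV)
    m=cv2.inRange(h,(5,200,90),(14,255,255));k,l,st,ce=cv2.connectedComponentsWithStats(m)
    print(n,"grip seg",[(st[i].tolist(),ce[i].round(1).tolist()) for i in range(1,k) if st[i,4]>12 and ce[i][1]>130],"exp centre",proj(c,world([*D,yaw,0],(-30,0,32))).round(1),"end",proj(c,world([*D,yaw,0],(-60,0,32))).round(1))
    g=cv2.GaussianBlur(cv2.cvtColor(im,cv2.COLOR_BGR2GRAY),(3,3),0).astype(float)
    for z in(4,90):print(" chuck z",z,proj(c,world([*D,yaw,0],(41,0,z))).round(1))
    u,v=proj(c,world([*D,yaw,0],(41,0,60))).round().astype(int);q=g[v-16:v+17,u-16:u+17];mm=(q<q.min()+25).astype(np.uint8);k,l,st,ce=cv2.connectedComponentsWithStats(mm);i=1+st[1:,4].argmax();print(" dark blob",(st[i][:4]+[u-16,v-16,0,0]).tolist(),(ce[i]+[u-16,v-16]).round(1),q.min())
    if n=="top":
        print("bystanders moved px:",int((np.abs(im.astype(int)-cv2.imread("pics/top0.png")).max(2)[135:175,180:300]>60).sum()))
```

```text
[582.7 -74.   84.7] [ 0.  -0.3  1.1]
top grip seg [] exp centre [205.8 234.3] end [216.3 233.5]
 chuck z 4 [183.5 236.8]
 chuck z 90 [175.2 235.2]
 dark blob [168, 228, 21, 16] [178.  235.9] 107.0
bystanders moved px: 0
scene grip seg [([297, 162, 16, 19, 166], [304.3, 170.7])] exp centre [304.7 167.2] end [299.8 174.2]
 chuck z 4 [315.  159.3]
 chuck z 90 [317.5 134.7]
 dark blob [309, 143, 17, 16] [316.4 150.8] 29.0
```

```bash
python3 w.py w10
python3 - <<'E'
from fit import *
from plan import D,YD
import itertools
q=[proj(S,world([*D,np.radians(YD),0],p)) for p in itertools.product((-60,0),(-10,10),(12,32))];print("exp bbox scene",np.min(q,0).round(1),np.max(q,0).round(1),"got 297,162 - 313,181")
V=json.load(open("pics/w10.json"));print("grip end exp px",proj(V,[568.4,101,32]).round(1))
h=cv2.cvtColor(cv2.imread("pics/w10.png"),cv2.COLOR_BGR2HSV);m=cv2.inRange(h,(3,190,60),(14,255,255));k,l,st,ce=cv2.connectedComponentsWithStats(m)
for i in range(1,k):
    if st[i,4]>100: x,y,w_,hh,_=st[i];print(st[i].tolist(),"end",atz(V,(x+w_/2,y+hh-1),32).round(1))
E
```

```text
cam pos [ 586.3 -112.5  246.3] R [[0.996, 0.088, 0.009], [0.084, -0.909, -0.408], [-0.028, 0.407, -0.913]] f 347.4
[583.6 -74.1  85.1]
exp bbox scene [296.  159.3] [312.9 181. ] got 297,162 - 313,181
grip end exp px [279.5  79.7]
[268, 29, 24, 66, 1377] end [570.1  86.   32. ]
```

```bash
python3 -c "
from rig import ctrl
print(ctrl.finish_job())"
```

```text
the job is handed in; nothing more can be done
None
```

The chuck stands upright in the tray's grip-side compartment, the loaded tray is home against the dock's back stop (the push force rose to 33 N there), and the gripper has let go and backed clear. I handed the job in at about 17 s, before any result was shown.

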